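# Half-open a stopcock and hold the mirror so the camera sees its gauge

### The arm

A 6-joint arm with a two-finger parallel gripper is mounted at the origin on a cart in front of the work surface, level with it; the furniture and walls round the work are solid. World frame = base frame: x ahead of the robot, y to its left, z up, the work surface at z = 0. Lengths are in mm, angles in rad, forces in N, time in s.
With the tool pointing down it reaches from about 225 to 725 mm from the base axis. Payload 3.1 kg.
Tool frame: the origin (TCP) lies midway between the tips of the shut fingers; the grasp point (between the pads) lies 19 mm behind it; z points along the fingers, y is the line along which they close (so a half turn about z gives the same grasp; the last joint's range is limited). The gripper opens to 85 mm and grips with 20 to 120 N. Pads are 22 mm wide; open, the fingers measure 114 mm over their backs; the gripper's body (76 mm by 85 mm) begins 54 mm behind the grasp point. The pads swing forward as they close: fully open they stand 13 mm farther back than shut.
Start: joints at [1.086, 0.048, 0.099, 1.622, 0, 1.443], TCP at [183.377, 491.925, 231.312] pointing down, gripper open.
Joint ranges: [-2.91, 2.91], [-0.99, 1.94], [-1.21, 1.42], [-2.12, 2.29], [-1.49, 1.47], [-3.14, 3.14]. Speed limits (rad/s): [2.79, 2.79, 3.14, 3.14, 3.14, 3.14].

### API

Orientations are given as a unit quaternion [x, y, z, w].
In Python, from bench import readout, eyes, hand_in gives the robot as it stands.
- The arm moves only by the tool arm_command, never from a script. Its argument "motion" is one flat list of numbers, 5 for each row, row after row: the opening, from -1 (shut) to 1 (fully open), then the shift along the tool's x, y, z in cm, then the turn about the tool's z in degrees. In form: [hand, dx, dy, dz, turn, hand, dx, dy, dz, turn, ...]. A call has 1 to 12 rows; each row is the pose to reach, as a shift and turn from the pose commanded when the call began, along the tool's axes at that moment; what a row does not reach only later rows make up. A row lasts 1/12 s, in which the tool goes at most 41.7 mm and 7.16 degrees, less where a joint would pass 70% of its speed; a pose out of reach is approached as far as the arm can. A call with a gripper value outside its range is refused whole. The fingers move at their own pace and stop on an object; the grip force is fixed at half the most. Time passes only in rows, so rows that repeat a pose let the fingers close. It gives the time, the measured TCP pose, the force, the opening and the grip force at its end, in the units of the state.
- readout.read_state(): the state, without advancing time (a new reading comes with each control period).
- eyes.camera(name): name is "scene" or "side" or "wrist"; returns a dict with "img" (384x512x3 uint8, red, green, blue), "range_z" (384x512 float32, mm along the optical axis (not along the pixel's ray), 0 where there is no reading), "intrinsics" (3x3 intrinsics, pixels), "dist" ([k1, k2, p1, p2, k3] as OpenCV has them; the pictures are not rectified), "eye" and "rotation" of the camera in the world. Camera axes: x right, y up, looking along -z (the intrinsics and any distortion apply to the point x, -y, -z); pixel columns grow to the right and rows downward; lengths in mm; the calibration is good to about 2 mm. A picture is of the moment at which its call begins.
- hand_in(): hands the job in; it is judged then, once.
The state is a dict: "t": time; "qpos": joint angles; "joint_vel": joint speeds; "joint_efforts": joint torques, N m; "position": TCP position; "orientation": TCP orientation; "contact_force": force on the tool from outside, world axes, zero at the start; "torque": the same for the moment, N m; "gripper_width": opening from 0.0 (shut) to 1.0 (fully open); "gripper_force": force on a finger pad.
Only numpy, scipy, OpenCV 4.12 (cv2) and the standard library are available. Lean on these libraries where they do the work, as an engineer would, in place of code of your own. Each camera call takes 0.05 s, during which the arm holds its last target. There are 200 camera calls.

### The job

Turn the stopcock's handle to half open (45 degrees) and let go of it. Then turn the spring-return mirror (it has a bar on top to grip) until the rig's camera looks onto the dial of the stopcock's gauge in it, and finish while still holding the mirror still at that angle with the gripper. Leave the bottles and the test tube rack standing where they are.

Things in the scene. Friction and masses are not known exactly. Their poses are not given: they have to be found in the camera images.
- rig: Camera-and-mirror rig, fixed to the bench: aluminium base 232 x 64 x 10 mm, an upright mirror 70 x 70 mm on a vertical pivot and a black box camera, 107 mm high. Origin on the bench under the pivot; z up; +x from mirror to camera. The lens looks along -x at the mirror's centre, which lies on the pivot axis 85 mm up.
- camera_lens (a point): Centre of the camera's lens, 125 mm from the mirror's pivot along the rig's +x, 85 mm above the bench; axes as rig.
- mirror (a joint): Angle of the mirror about its vertical pivot, rad, positive counter-clockwise from above, range -0.1 to 1.5. At 0 its normal points along the rig's +x, at the camera; at angle a the normal is turned by a, so the camera's line of sight leaves the mirror at 2a from the rig's +x. A light spring (0.08 N m/rad) turns it back to 0 when let go.
- mirror_grip (a point): Grip point of the bar on top of the mirror, on the pivot axis, 147 mm above the bench, turning with it. The bar is 12 mm thick along this point's x (the mirror's normal), 46 mm long along its y, 30 mm tall (130 to 160 mm above the bench); pinch it from above across its thickness. The mirror's frame ends 10 mm under the bar.
- sight: The camera's line of sight after the mirror; its only visible part is a small washer on the pivot. Origin as rig; z up; x axis: the level direction in which the camera is now looking by way of the mirror. It turns twice as far as the mirror. The gauge is seen in the centre when it lies on this x axis.
- valve: Stopcock stand, fixed to the bench: base 80 x 110 x 10 mm, steel pipe along y 85 mm up, brass stopcock in its middle, round gauge on the -y end (top at 118 mm), hose barb on the +y end; it reaches from y -100 to +84 mm. Origin on the bench under the stopcock's axis; z up.
- stopcock_grip (a point): Grip point of the stopcock's T-bar handle, on its vertical axis, 143 mm above the bench, turning with the handle. The bar is 62 mm long along this point's x, 12 mm thick along its y, 28 mm tall (128 to 156 mm above the bench); pinch it from above across its thickness.
- stopcock (a joint): Opening angle of the stopcock's handle, rad: 0 closed (bar across the pipe, along the stand's x), 1.571 fully open (bar along the pipe), growing counter-clockwise from above; half open is 0.785. Stiff enough (0.06 N m friction) to stay where it is left.
- gauge (a point): Centre of the gauge's white dial, 85 mm above the bench, the level of lens and mirror. The gauge is a disc of 66 mm diameter; its dial faces the stand's -y. Axes as valve.
- bottle_mid: Bystander: white capped reagent bottle, 68 mm diameter, 154 mm tall, behind and between rig and stopcock. Origin at the centre of its underside.
- bottle_right: Bystander: the same kind of bottle, right of the rig's camera end. Origin at the centre of its underside.
- bottle_front: Bystander: the same kind of bottle, right of the mirror near the front edge. Origin at the centre of its underside.
- tube_rack: Bystander: small white rack 34 x 72 x 62 mm with three glass test tubes standing 132 mm high in it, at the front edge between rig and stopcock. Origin at the centre of its underside.

How it is judged (in metres and radians):
On the way:
1. the stopcock is half open and the robot has let go of it (value of joint stopcock between 0.675 and 0.895 rad and contact force between the fingers and stopcock below 0.1 N), for 0.3 s.
At the end, for the whole second after the job is handed in: Stopcock at 45 degrees within 6.3; the camera's reflected line of sight passes within 30 mm of the gauge dial's centre (it lands on the gauge); the mirror is still and held by the fingers (over 0.5 N) (value of joint stopcock between 0.675 and 0.895 rad and y of gauge in the frame of sight between -0.03 and 0.03 m and x of gauge in the frame of sight above 0.05 m and velocity of joint mirror between -0.1 and 0.1 rad/s and contact force between the fingers and mirror above 0.5 N); the arm keeps its last pose, push and grip.
It fails at once if a bystander was moved more than 30 mm (distance of any of bottle_mid, bottle_right, bottle_front, tube_rack from where it was at the start of the episode above 0.03 m).
It fails at once if a bystander was tipped over (angle between any of bottle_mid, bottle_right, bottle_front, tube_rack's own z axis and vertical above 0.5 rad).
It also fails if it takes over 40 s, if anything falls off the work surface, if the arm or the gripper's body presses on something with over 40 N, if the wrist force passes 120 N, or if a joint passes its speed limit or range.

## Working session

There is one attempt and no reset: what is moved stays moved. The work goes in short steps, Python scripts to look and compute and a tool call to move; the robot and the scene stay as the last step left them, time stands still between calls to the robot, and variables do not carry over. Pictures are saved under pics/ and viewed, at most 10 in all, crops included, and the job is handed in when it is done.

Besides the shell and the picture viewer there is one more tool, called after ">>>" as a command line: name --argument value ..., lists and objects as JSON in quotes. arm_command: Moves the arm, as the interface text tells. Its arguments: {"type":"object","properties":{"motion":{"type":"array"}},"required":["motion"]}

```bash
mkdir -p pics; cat > h.py <<'E'
import numpy as np, cv2
from bench import readout, eyes, hand_in
def cloud(c):
    K=np.array(c["intrinsics"],float); d=np.array(c["dist"],float)
    v,u=np.mgrid[0:384,0:512]
    p=cv2.undistortPoints(np.stack([u,v],-1).reshape(-1,1,2).astype(float),K,d).reshape(384,512,2)
    z=c["range_z"].astype(float)
    P=np.stack([p[...,0]*z,-p[...,1]*z,-z],-1)
    W=P@np.array(c["rotation"]).T+np.array(c["eye"])
    W[z==0]=np.nan
    return W
def save(c,n): cv2.imwrite(n,c["img"][...,::-1])
E
python3 - <<'E'
from h import *
s=readout.read_state(); print({k:np.round(v,3) for k,v in s.items()})
for n in("scene","side"):
    c=eyes.camera(n); save(c,f"pics/{n}0.png"); np.savez(n+"0.npz",W=cloud(c),img=c["img"]); print(n,np.round(c["eye"]))
E
```

```text
{'t': np.float64(0.0), 'qpos': array([1.086, 0.049, 0.098, 1.622, 0.   , 1.443]), 'joint_vel': array([ 0.002,  0.002, -0.001, -0.   ,  0.001, -0.001]), 'joint_efforts': array([-0.0000e+00, -3.3878e+01,  3.2001e+01,  2.0000e-02, -0.0000e+00,
       -0.0000e+00]), 'position': array([183.08 , 491.384, 230.104]), 'orientation': array([ 0.177,  0.984, -0.001, -0.   ]), 'contact_force': array([0.446, 0.337, 0.139]), 'torque': array([0.022, 0.087, 0.039]), 'gripper_force': np.float64(0.0), 'gripper_width': np.float64(0.998)}Traceback (most recent call last):
  File "<stdin>", line 4, in <module>
  File "h.py", line 9, in cloud
    W=P@np.array(c["rotation"]).T+np.array(c["eye"])
      ~^~~~~~~~~~~~~~~~~~~~~~~~~~
ValueError: matmul: Input operand 1 has a mismatch in its core dimension 0, with gufunc signature (n?,k),(k,m?)->(n?,m?) (size 4 is different from 3)
```

```bash
sed -i 's/P@np.array(c\["rotation"\]).T/P@R.from_quat(c["rotation"]).as_matrix().T/; 1a from scipy.spatial.transform import Rotation as R' h.py
python3 - <<'E'
from h import *
for n in("scene","side"):
    c=eyes.camera(n); save(c,f"pics/{n}0.png"); np.savez(n+"0.npz",W=cloud(c),img=c["img"]); print(n,np.round(c["eye"]))
a=cv2.imread("pics/scene0.png");b=cv2.imread("pics/side0.png")
cv2.imwrite("pics/both.png",cv2.resize(np.vstack([a,b]),(400,600)) if 0 else cv2.resize(np.hstack([a,b]),(800,300)))
E
```

```text
scene [ 574. 1129.  792.]
side [1160.   82. 1304.]
```

View pics/scene0.png

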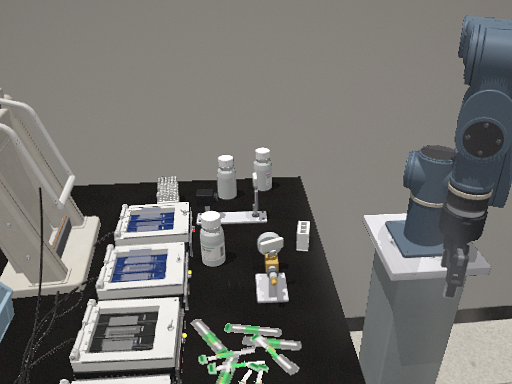

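View pics/side0.png

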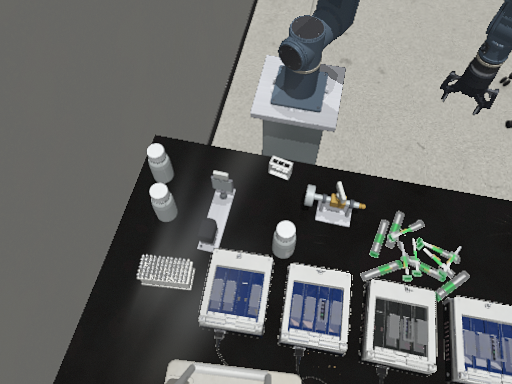

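Scene: rig at (240,215) with mirror at (256,197), valve at (271,265), bottles at (212,240),(227,178),(262,170), rack (303,235). Side: mirror (222,185), rig camera (208,230), gauge (311,195), handle (342,190), rack (281,167).

```bash
python3 - <<'E'
from h import *
d={n:np.load(n+"0.npz") for n in("scene","side")}
def reg(n,box,z0,z1,lab):
    W=d[n]["W"]; u0,v0,u1,v1=box
    p=W[v0:v1,u0:u1].reshape(-1,3); p=p[(p[:,2]>z0)&(p[:,2]<z1)]
    if len(p)<3: print(lab,n,len(p));return
    (c,sz,a)=cv2.minAreaRect(p[:,:2].astype(np.float32))
    print(lab,n,len(p),"rect",np.round(c),np.round(sz),round(a,1),"mean",np.round(p.mean(0)),"min",np.round(p.min(0)),"max",np.round(p.max(0)))
S="side"
reg(S,(195,165,240,255),4,16,"rigbase"); reg(S,(195,165,240,205),125,170,"mirrorbar"); reg(S,(195,165,240,205),60,118,"mirror");reg(S,(195,215,222,250),80,120,"rigcam")
reg(S,(300,175,372,228),4,16,"valvebase"); reg(S,(300,175,372,228),123,165,"handle"); reg(S,(300,175,325,215),60,122,"gauge"); reg(S,(325,175,372,228),70,100,"pipe")
reg(S,(268,220,300,262),100,170,"bmid");reg(S,(148,180,178,225),100,170,"bright");reg(S,(146,140,173,182),100,170,"bfront");reg(S,(265,150,300,182),40,150,"rack")
S="scene"
reg(S,(190,205,275,230),4,16,"rigbase");reg(S,(245,165,262,220),125,170,"mirrorbar");reg(S,(250,225,290,305),4,16,"valvebase");reg(S,(250,225,290,300),123,165,"handle");reg(S,(250,225,290,300),60,122,"gauge+")
reg(S,(192,180,217,215),60,120,"rigcam")
a=cv2.imread("pics/scene0.png")[150:310,180:320];b=cv2.imread("pics/side0.png")[130:260,190:380]
cv2.imwrite("pics/crop.png",np.hstack([cv2.resize(a,(350,400)),cv2.resize(b,(450,400))]))
E
```

```text
rigbase side 832 rect [ 556. -175.] [317. 134.] 16.2 mean [ 595. -165.    8.] min [ 405. -272.    4.] max [715. -73.  16.]
mirrorbar side 115 rect [ 520. -166.] [47. 16.] 88.7 mean [ 522. -166.  149.] min [ 512. -189.  125.] max [ 529. -142.  161.]
mirror side 200 rect [ 518. -167.] [70. 11.] 89.0 mean [ 519. -166.   91.] min [ 512. -202.   60.] max [ 523. -132.  118.]
rigcam side 365 rect [ 692. -165.] [104.  61.] 24.0 mean [ 684. -166.  101.] min [ 643. -192.   80.] max [ 733. -117.  110.]
valvebase side 535 rect [452. 199.] [187. 236.] 10.7 mean [504. 198.   8.] min [339.  74.   4.] max [562. 312.  15.]
handle side 132 rect [497. 196.] [62. 16.] 25.5 mean [500. 197. 146.] min [465. 182. 123.] max [527. 214. 160.]
gauge side 249 rect [498. 129.] [61. 60.] 89.3 mean [504. 121. 100.] min [468.  98.  60.] max [528. 160. 119.]
pipe side 261 rect [499. 218.] [125.  33.] 87.3 mean [502. 214.  89.] min [480. 156.  70.] max [514. 281. 100.]
bmid side 463 rect [655.  59.] [64. 57.] 75.4 mean [660.  60. 137.] min [626.  27. 100.] max [684.  91. 157.]
bright side 429 rect [ 616. -330.] [58. 5
[... 333 characters left out ...]
rect [ 596. -161.] [106. 235.] 77.5 mean [ 569. -160.    8.] min [ 478. -198.    4.] max [709. -85.  16.]
mirrorbar scene 55 rect [ 515. -162.] [50. 10.] 86.7 mean [ 516. -152.  150.] min [ 509. -188.  128.] max [ 521. -137.  161.]
valvebase scene 643 rect [491.  87.] [345.  80.] 89.4 mean [494. 209.   8.] min [452. -85.   4.] max [533. 259.  15.]
handle scene 276 rect [491. 203.] [63. 19.] 15.4 mean [493. 204. 144.] min [462. 186. 124.] max [522. 217. 157.]
gauge+ scene 555 rect [487. 192.] [ 60. 185.] 4.0 mean [494. 193.  97.] min [462. 100.  60.] max [524. 285. 120.]
rigcam scene 332 rect [ 673. -163.] [54. 66.] 89.9 mean [ 674. -153.   92.] min [ 640. -190.   64.] max [ 706. -137.  108.]
```

View pics/crop.png

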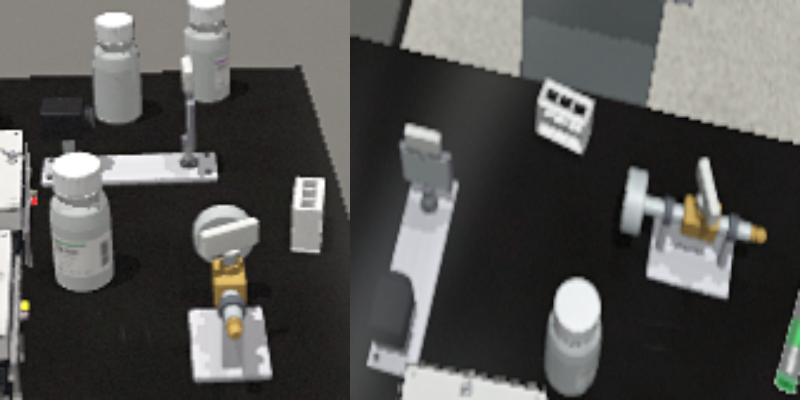

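Rig is about aligned with world x, mirror pivot near (518,-166); the valve axis is near (494,200), with the handle about 20° CCW; dial near (498,100). Going above the stopcock.

>>> arm_command --motion '[1, -39.3, -16.4, 0, -40, 1, -39.3, -16.4, 0, -40, 1, -39.3, -16.4, 0, -40, 1, -39.3, -16.4, 0, -40, 1, -39.3, -16.4, 0, -40, 1, -39.3, -16.4, 0, -40, 1, -39.3, -16.4, 0, -40, 1, -39.3, -16.4, 0, -40, 1, -39.3, -16.4, 0, -40, 1, -39.3, -16.4, 0, -40, 1, -39.3, -16.4, 0, -40, 1, -39.3, -16.4, 0, -40]'

```text
t: 1.15
position: [498.7, 195.7, 229.8]
orientation: [-0.166, 0.986, -0.002, 0.0]
contact_force: [-0.9, -0.1, 0.0]
gripper_width: 0.998
gripper_force: 0.0
```

```bash
python3 - <<'E'
from h import *
s=readout.read_state(); print({k:np.round(s[k],3) for k in("t","qpos","position","orientation","joint_vel")})
M=R.from_quat(s["orientation"]).as_matrix(); print("tool y ang",np.degrees(np.arctan2(M[1,1],M[0,1])))
c=eyes.camera("wrist"); save(c,"pics/w1.png"); W=cloud(c); np.savez("w1.npz",W=W)
E
```

```text
{'t': np.float64(1.15), 'qpos': array([ 0.251,  0.076,  0.125,  1.62 , -0.004, -0.083]), 'position': array([498.683, 195.678, 229.781]), 'orientation': array([-0.166,  0.986, -0.002,  0.   ]), 'joint_vel': array([ 0.082, -0.039, -0.037,  0.063,  0.086,  0.069])}
tool y ang 109.11504669046354
```

View pics/w1.png

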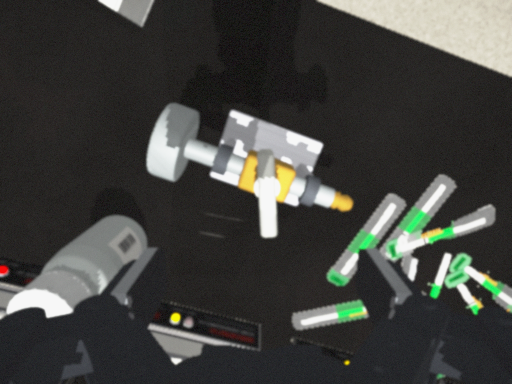

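Wrist view: handle (267,190) nearly upright in the image, i.e. aligned with the tool; pipe runs from gauge (172,142) to barb (342,203).

```bash
cat >> h.py <<'E'
def reg(W,box,z0,z1,lab):
    u0,v0,u1,v1=box
    p=W[v0:v1,u0:u1].reshape(-1,3); p=p[(p[:,2]>z0)&(p[:,2]<z1)]
    if len(p)<5: print(lab,len(p));return
    c,sz,a=cv2.minAreaRect(p[:,:2].astype(np.float32))
    vx,vy,*_=cv2.fitLine(p[:,:2].astype(np.float32),cv2.DIST_HUBER,0,.01,.01).ravel()
    print(lab,len(p),"rect",np.round(c,1),np.round(sz),round(a,1),"line",np.round(np.degrees(np.arctan2(vy,vx))%180,1),"mean",np.round(p.mean(0),1),"min",np.round(p.min(0)),"max",np.round(p.max(0)))
E
python3 - <<'E'
from h import *
W=np.load("w1.npz")["W"]
reg(W,(240,140,295,245),148,165,"handle top")
reg(W,(190,130,240,185),92,105,"pipeL");reg(W,(190,130,358,215),88,103,"pipe")
reg(W,(140,95,205,190),60,122,"gauge");reg(W,(140,95,205,190),105,122,"gaugetop")
reg(W,(200,100,330,210),5,15,"base")
E
```

```text
handle top 1393 rect [491.3 196.8] [62. 12.] 21.9 line 21.7 mean [489.7 196.2 155.4] min [462. 181. 148.] max [521. 213. 158.]
pipeL 838 rect [490.1 149.2] [58. 25.] 82.5 line 86.2 mean [490.7 151.4  95. ] min [474. 122.  92.] max [505. 176. 102.]
pipe 3377 rect [491.6 201.3] [159.  32.] 89.0 line 88.9 mean [490.  197.8  95.7] min [474. 122.  88.] max [507. 281. 103.]
gauge 3129 rect [489.5 119. ] [64. 44.] 1.1 line 6.5 mean [486.  115.1 105.4] min [458.  97.  60.] max [522. 141. 119.]
gaugetop 1909 rect [490.4 109.7] [25. 53.] 89.5 line 179.4 mean [487.9 111.1 113.7] min [464.  97. 105.] max [517. 122. 119.]
base 3284 rect [491.7 196.8] [110.  80.] 89.2 line 91.9 mean [474.1 194.2   9.7] min [451. 141.   5.] max [532. 252.  15.]
```

>>> arm_command --motion '[0, 0, 0, 0, -2, 0, 0, 0, 0, -2, 0, 0, 0, 0, -2, 0, 0, 0, 0, -2]'

```text
t: 1.53
position: [493.7, 201.7, 231.3]
orientation: [-0.187, 0.982, 0.0, -0.0]
contact_force: [0.2, -0.3, -1.0]
gripper_width: 0.501
gripper_force: 0.0
```

```bash
cat >> h.py <<'E'
def go(x,y,z=None,ang=None):
    s=readout.read_state(); M=R.from_quat(s["orientation"]).as_matrix(); a=np.degrees(np.arctan2(M[1,1],M[0,1]))
    d=M.T@(np.array([x,y,z if z is not None else s["position"][2]])-s["position"])
    print("t",s["t"],"pos",np.round(s["position"],1),"yang",round(a,1),"w",s["gripper_width"],"shift cm",np.round(d/10,2),"turn",None if ang is None else round(-((ang-a+180)%360-180),1),"q",np.round(s["qpos"],2),"vel",np.abs(s["joint_vel"]).max().round(3),"F",np.round(s["contact_force"],1))
E
python3 -c "
from h import *
go(491.3,196.8,129,111.8)"
```

```text
t 1.5333 pos [493.7 201.7 231.3] yang 111.6 w 0.5005164004926306 shift cm [ 0.4  -0.37 10.23] turn -0.2 q [ 0.26  0.07  0.12  1.62  0.   -0.11] vel 0.005 F [ 0.2 -0.3 -1. ]
```

>>> arm_command --motion '[0, 0.4, -0.4, 3, 0, 0, 0.4, -0.4, 6, 0, 0, 0.4, -0.4, 9, 0, 0, 0.4, -0.4, 10.2, 0, 0, 0.4, -0.4, 10.2, 0, 0, 0.4, -0.4, 10.2, 0, -1, 0.4, -0.4, 10.2, 0, -1, 0.4, -0.4, 10.2, 0, -1, 0.4, -0.4, 10.2, 0, -1, 0.4, -0.4, 10.2, 0, -1, 0.4, -0.4, 10.2, 0, -1, 0.4, -0.4, 10.2, 0]'

```text
t: 2.53
position: [493.2, 197.9, 132.2]
orientation: [-0.188, 0.982, 0.002, 0.002]
contact_force: [-1.5, 4.3, 5.4]
gripper_width: 0.124
gripper_force: 60.1
```

```bash
python3 -c "
from h import *
go(491.3,196.8,129,134.1)"
```

```text
t 2.5333 pos [493.2 197.9 132.2] yang 111.6 w 0.12366698350656329 shift cm [ 0.22 -0.03  0.32] turn -22.5 q [ 0.25  0.06 -0.09  1.42  0.   -0.12] vel 0.001 F [-1.5  4.3  5.4]
```

Gripped. Turn the handle by −22.5° about the tool z.

>>> arm_command --motion '[-1, 0, 0, 0, -4, -1, 0, 0, 0, -8, -1, 0, 0, 0, -12, -1, 0, 0, 0, -16, -1, 0, 0, 0, -20, -1, 0, 0, 0, -22.5, -1, 0, 0, 0, -22.5, -1, 0, 0, 0, -22.5, -1, 0, 0, 0, -22.5]'

```text
t: 3.28
position: [493.0, 198.0, 132.2]
orientation: [-0.376, 0.927, 0.002, 0.003]
contact_force: [-1.8, 5.2, 4.9]
gripper_width: 0.129
gripper_force: 60.1
```

```bash
python3 -c "
from h import *
go(491.3,196.8,129,134.1)"
```

```text
t 3.2833 pos [493.  198.  132.2] yang 134.1 w 0.12947852889618872 shift cm [0.21 0.03 0.31] turn 0.0 q [ 0.25  0.06 -0.09  1.42  0.   -0.52] vel 0.001 F [-1.8  5.2  4.9]
```

Release and rise.

>>> arm_command --motion '[0, 0, 0, 0, 0, 0, 0, 0, 0, 0, 0, 0, 0, 0, 0, 0, 0, 0, 0, 0, 0, 0, 0, 0, 0, 0, 0, 0, 0, 0, 0, 0, 0, -3, 0, 0, 0, 0, -6, 0, 0, 0, 0, -10, 0, 0, 0, 0, -10, 0, 0, 0, 0, -10, 0, 0, 0, 0, -10, 0]'

```text
t: 4.28
position: [492.3, 195.7, 229.4]
orientation: [-0.375, 0.927, -0.0, 0.0]
contact_force: [0.1, 0.7, 0.1]
gripper_width: 0.498
gripper_force: 0.0
```

```bash
python3 - <<'E'
from h import *
c=eyes.camera("wrist"); save(c,"pics/w2.png"); W=cloud(c)
reg(W,(200,120,320,260),148,165,"handle top")
go(518,-166,230,0)
E
```

```text
handle top 1343 rect [491.4 196.4] [61. 12.] 43.8 line 44.1 mean [490.  195.1 155.4] min [467. 172. 149.] max [516. 221. 158.]
t 4.3333 pos [491.7 195.6 228.2] yang 134.0 w 0.4995678638801638 shift cm [ 23.25 -27.82  -0.17] turn 134.0 q [ 0.25  0.06  0.11  1.62 -0.   -0.52] vel 0.025 F [0.3 0.5 0.3]
```

Handle at 44°, i.e. half open. On to the mirror.

>>> arm_command --motion '[0, 23.3, -27.8, 0, 70, 0, 23.3, -27.8, 0, 70, 0, 23.3, -27.8, 0, 70, 0, 23.3, -27.8, 0, 70, 0, 23.3, -27.8, 0, 70, 0, 23.3, -27.8, 0, 70, 0, 23.3, -27.8, 0, 70, 0, 23.3, -27.8, 0, 70, 0, 23.3, -27.8, 0, 70, 0, 23.3, -27.8, 0, 70, 0, 23.3, -27.8, 0, 70, 0, 23.3, -27.8, 0, 70]'

```text
t: 5.33
position: [516.9, -165.8, 227.3]
orientation: [0.224, 0.975, 0.001, -0.002]
contact_force: [0.3, 0.1, -1.0]
gripper_width: 0.503
gripper_force: 0.0
```

>>> arm_command --motion '[0, 0, 0, 0, 64, 0, 0, 0, 0, 64, 0, 0, 0, 0, 64, 0, 0, 0, 0, 64, 0, 0, 0, 0, 64, 0, 0, 0, 0, 64, 0, 0, 0, 0, 64, 0, 0, 0, 0, 64, 0, 0, 0, 0, 64, 0, 0, 0, 0, 64, 0, 0, 0, 0, 64, 0, 0, 0, 0, 64]'

```text
t: 6.33
position: [517.8, -165.1, 229.0]
orientation: [0.705, 0.709, -0.0, -0.0]
contact_force: [-0.6, -0.1, -0.7]
gripper_width: 0.504
gripper_force: 0.0
```

```bash
python3 - <<'E'
from h import *
c=eyes.camera("wrist"); save(c,"pics/w3.png"); W=cloud(c); np.savez("w3.npz",W=W)
go(518,-166,130,0)
E
```

```text
t 6.3833 pos [ 517.9 -165.3  229.1] yang 0.3 w 0.5015670522705608 shift cm [-0.07  0.02  9.91] turn 0.3 q [-0.43  0.1   0.15  1.62  0.    1.13] vel 0.015 F [-0.9 -0.3 -0.5]
```

View pics/w3.png

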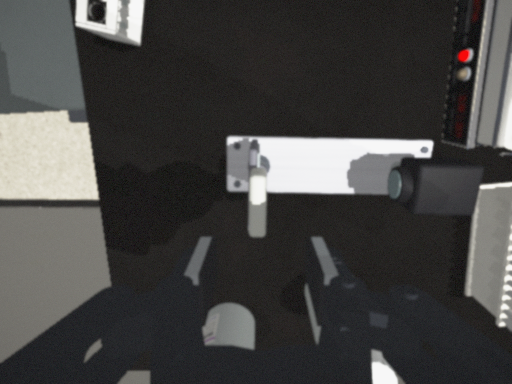

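The bar (258,200) lies upright between the fingers; rig base spans (228..432, 135..195), camera lens at (396,187).

```bash
python3 - <<'E'
from h import *
W=np.load("w3.npz")["W"]
reg(W,(235,135,285,245),150,170,"bar top")
reg(W,(220,130,440,200),5,14,"base")
reg(W,(380,150,490,225),95,115,"cam top")
reg(W,(235,125,285,200),60,122,"mirror")
E
```

```text
bar top 1059 rect [ 514.5 -165.6] [12. 46.] 0.1 line 90.0 mean [ 514.2 -163.9  159.2] min [ 509. -188.  150.] max [ 520. -143.  162.]
base 8817 rect [ 593.  -167.1] [ 64. 232.] 89.2 line 3.8 mean [ 586.5 -163.5    9.8] min [ 477. -200.    5.] max [ 709. -134.   14.]
cam top 3912 rect [ 671.5 -168.2] [46. 66.] 89.4 line 1.6 mean [ 671.7 -166.4  104.5] min [ 638. -191.   95.] max [ 705. -145.  108.]
mirror 337 rect [ 510.8 -151.9] [42.  9.] 89.6 line 81.7 mean [ 510.3 -139.5  110.7] min [ 506. -173.   61.] max [ 515. -131.  122.]
```

>>> arm_command --motion '[0, 0, -0.3, 3, 0, 0, 0, -0.3, 6, 0, 0, 0, -0.3, 9, 0, 0, 0, -0.3, 10, 0, 0, 0, -0.3, 10, 0, 0, 0, -0.3, 10, 0, -1, 0, -0.3, 10, 0, -1, 0, -0.3, 10, 0, -1, 0, -0.3, 10, 0, -1, 0, -0.3, 10, 0, -1, 0, -0.3, 10, 0, -1, 0, -0.3, 10, 0]'

```text
t: 7.38
position: [515.3, -166.9, 132.1]
orientation: [0.707, 0.707, -0.0, 0.002]
contact_force: [-4.2, -0.6, 6.2]
gripper_width: 0.124
gripper_force: 59.9
```

```bash
python3 -c "
from h import *
go(514.5,-165.6,130,47.4)"
```

```text
t 7.3833 pos [ 515.3 -166.9  132.1] yang 0.0 w 0.12410643592743305 shift cm [ 0.13 -0.08  0.21] turn -47.4 q [-0.44  0.09 -0.05  1.42 -0.    1.13] vel 0.002 F [-4.2 -0.6  6.2]
```

>>> arm_command --motion '[-1, 0, 0, 0, -5, -1, 0, 0, 0, -10, -1, 0, 0, 0, -15, -1, 0, 0, 0, -20, -1, 0, 0, 0, -25, -1, 0, 0, 0, -30, -1, 0, 0, 0, -35, -1, 0, 0, 0, -40, -1, 0, 0, 0, -44, -1, 0, 0, 0, -47.4, -1, 0, 0, 0, -47.4, -1, 0, 0, 0, -47.4]'

```text
t: 8.38
position: [516.1, -166.5, 132.1]
orientation: [0.363, 0.932, -0.0, 0.002]
contact_force: [-1.9, 1.0, 5.0]
gripper_width: 0.128
gripper_force: 59.8
```

>>> arm_command --motion '[-1, 0, 0, 0, 0, -1, 0, 0, 0, 0, -1, 0, 0, 0, 0, -1, 0, 0, 0, 0]'

```text
t: 8.72
position: [516.1, -166.5, 132.1]
orientation: [0.363, 0.932, -0.0, 0.002]
contact_force: [-1.8, 0.6, 5.7]
gripper_width: 0.13
gripper_force: 59.8
```

```bash
python3 - <<'E'
from h import *
c=eyes.camera("scene"); W=cloud(c); s=eyes.camera("side"); V=cloud(s)
go(514.5,-165.6,130,47.4); print(readout.read_state()["gripper_force"])
reg(V,(195,165,240,215),60,115,"mirror side");reg(W,(235,165,275,225),60,115,"mirror scene")
reg(W,(250,225,290,300),150,165,"handle")
d=np.load("side0.npz")["W"]
cv2.imwrite("pics/end.png",np.hstack([cv2.resize(c["img"][150:310,180:320],(350,400)),cv2.resize(s["img"][130:260,190:380],(450,400))])[...,::-1])
E
```

```text
t 8.8167 pos [ 516.1 -166.5  132.1] yang 47.5 w 0.12761198478244312 shift cm [ 0.18 -0.04  0.21] turn 0.1 q [-0.44  0.09 -0.05  1.42  0.    0.31] vel 0.003 F [-2.5  0.6  5.6]
59.773927330970764
mirror side 153 rect [ 520.4 -167.5] [11. 69.] 43.7 line 136.1 mean [ 523.8 -171.6   85.8] min [ 493. -196.   61.] max [ 546. -145.  115.]
mirror scene 381 rect [ 525.1 -270.7] [250. 122.] 79.6 line 76.7 mean [ 499.5 -225.3   85.4] min [ 444. -383.   60.] max [ 578. -138.  115.]
handle 89 rect [492.2 200.2] [64. 14.] 42.5 line 44.5 mean [492.9 202.2 153.9] min [469. 176. 150.] max [517. 227. 157.]
```

View pics/end.png

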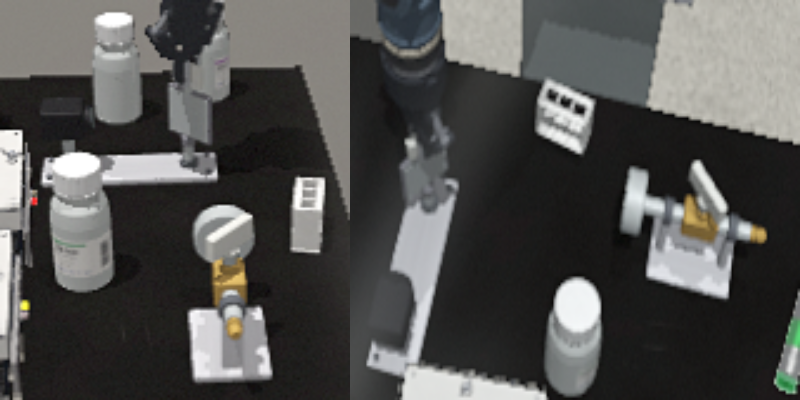

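The mirror face in the scene view is turned toward the gauge and held, with the bottles and rack undisturbed. One tighter check of the mirror angle:

```bash
python3 - <<'E'
from h import *
for k in range(2):
    W=cloud(eyes.camera("scene")); 
    p=W[184:207,247:266].reshape(-1,3); p=p[(np.hypot(p[:,0]-514,p[:,1]+166)<45)&(p[:,2]>55)&(p[:,2]<118)]
    q=p[:,:2].astype(np.float32); vx,vy,x,y=cv2.fitLine(q,cv2.DIST_HUBER,0,.01,.01).ravel()
    print(len(p),"normal",np.degrees(np.arctan2(vy,vx))%180-90,x,y,cv2.minAreaRect(q))
    V=cloud(eyes.camera("side")); p=V[165:215,195:240].reshape(-1,3); p=p[(np.hypot(p[:,0]-516,p[:,1]+166)<40)&(p[:,2]>60)&(p[:,2]<112)]
    q=p[:,:2].astype(np.float32); vx,vy,x,y=cv2.fitLine(q,cv2.DIST_HUBER,0,.01,.01).ravel()
    print(len(p),"side normal",np.degrees(np.arctan2(vy,vx))%180-90,x,y)
E
```

```text
291 normal 48.12558 512.3898 -162.19147 ((512.3618774414062, -163.8548126220703), (15.643375396728516, 68.79288482666016), 51.097347259521484)
149 side normal 46.47412 523.598 -170.9957
292 normal 47.38835 513.0795 -162.93237 ((514.2767944335938, -163.61544799804688), (12.803813934326172, 73.4559097290039), 51.48243713378906)
147 side normal 46.34137 522.90894 -170.78949
```

The measured mirror normal is about 47°, within tolerance of the 47.4° target.

```bash
python3 -c "
from h import *
print(hand_in())"
```

```text
the job is handed in; nothing more can be done
None
```

I turned the stopcock to about 45° and let go, then turned the mirror to about 47° (the angle I worked out for the gauge dial), where the gripper still holds it. The bottles and rack look undisturbed in the final pictures. I handed the job in at about 9 s; no verdict was returned.

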